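# Set the toaster's browning lever to the third click

### The job

Set the toaster's browning by feel: with a fingertip, push the red lever on its top all the way to the light stop (the end with the pale dot), then push it towards the dark end (brown dot), counting clicks, and stop in the third click without running past it. Push the lever from one side at a time, never pinching it, leave everything else on the counter where it stands, and take the hand away at the end.

Things in the scene. Friction and masses are not known exactly. Their poses are not given: they have to be found in the camera images.
- toaster: Long steel two-slot toaster, 170 (its x) x 370 (its y) x 190 mm tall, standing firm. Origin: centre of underside, z up. On its flat top (deck, 190 mm up), beside the dark bread slots along the -x edge, runs a dark lever track parallel to y, with a pale cream dot beyond its light end (-y) and a brown dot beyond its dark end (+y). The black handle on the -y end is not part of the job
- track_mid (a point): Middle of the lever track on the deck surface; 58 mm to -x of the toaster's centre line. Axes as the toaster's: y along the track towards the dark end. The lever lies 35 mm to -y of here at the light stop
- lever (a joint): Browning lever along its track, m: 0 at the light stop, growing towards the dark end (toaster's +y) to 0.070. Clicks every 14 mm: first 0.014, second 0.028, third 0.042, fourth 0.056, fifth 0.070. It resists with about 5 N up to the crest half-way between clicks, then the force falls away and just past the crest it snaps by itself some 5 mm ahead into the next click and stays. Starts in the first or second click
- lever_top (a point): Centre of the top of the browning lever's upright red tab: 24 mm wide across the track, 10 mm thick along the track, rising from 2 to 24 mm above the deck (this point 24 mm above it). Axes as the toaster's. It moves with the lever; the deck around it is flat and free
- pinch_pot: Blue ceramic pinch pot, 70 mm across, 40 mm tall. Loose bystander, to be left alone. Origin at the centre of its underside
- tumbler: Glass tumbler, 68 mm across, 110 mm tall. Loose bystander, to be left alone. Origin at the centre of its underside
- jam_jar: Amber jam jar with red lid, 66 mm across, 95 mm tall. Loose bystander, to be left alone. Origin at the centre of its underside
- mug: White mug, 80 mm across, 95 mm tall, handle to its +y. Loose bystander, to be left alone. Origin at the centre of its underside
- butter_spatula: Small wooden spatula with a steel blade, 200 mm long, lying on the counter. Loose bystander, to be left alone. Origin below its middle
- salt_mill: Turned dark-wood salt mill, 54 mm across, 155 mm tall. Loose bystander, to be left alone. Origin at the centre of its underside
- oil_bottle: Green glass oil bottle, 60 mm across, 220 mm tall. Loose bystander, to be left alone. Origin at the centre of its underside

How it is judged:
By the outcome, as a careful person would: the job done as asked, in the order asked, and still so for the second after the job is handed in, with the robot touching nothing.
It also fails if it takes over 69 s, if anything falls off the work surface, if the arm or the gripper's body presses on something with over 40 N, if the wrist force passes 120 N, or if a joint passes its speed limit or range.

### The arm

A 6-joint arm with a two-finger parallel gripper is mounted at the origin on the work surface. World frame = base frame: x ahead of the robot, y to its left, z up, the work surface at z = 0. Lengths are in mm, angles in rad, forces in N, time in s.
With the tool pointing down it reaches from about 150 to 775 mm from the base axis. Payload 6.1 kg.
Tool frame: the origin (TCP) lies midway between the tips of the shut fingers; the grasp point (between the pads) lies env.grip_point_offset behind it (env.grip_point_offset is the distance from the TCP to the grasp point, in mm); z points along the fingers, y is the line along which they close (so a half turn about z gives the same grasp; the last joint's range is limited). The gripper opens to 85 mm and grips with 20 to 120 N. Pads are 22 mm wide; open, the fingers measure 114 mm over their backs; the gripper's body (76 mm by 85 mm) begins 54 mm behind the grasp point. The pads swing forward as they close: fully open they stand 13 mm farther back than shut.
Start: joints at [-1.318, 0.126, -0.04, 1.405, 0, 1.571], TCP at [131.305, -508.298, 195.795] pointing down, gripper open.
Joint ranges: [-2.72, 2.72], [-0.95, 1.95], [-1.27, 1.35], [-1.78, 2.02], [-1.46, 1.47], [-3.14, 3.14]. Speed limits (rad/s): [2.39, 2.39, 3.01, 3.14, 3.14, 3.14].

### API

Orientations are given as [roll, pitch, yaw] about the fixed x, y, z axes, in that order (R = Rz(yaw) Ry(pitch) Rx(roll)).
In Python, from bench import env gives the robot as it stands. The module is installed in compiled form; this text tells all that it offers.
- The arm moves only by the shell command python3 -m creep 'ROWS'. ROWS is JSON, a list of rows, each a list of 7 numbers: the shift along the tool's x, y, z in m, then the turn, a rotation vector about the tool's x, y, z in rad, then the finger opening in m, from 0 to 0.0854. In form: [[x, y, z, rx, ry, rz, hand], ...]. A call has exactly 8 rows; each row shifts and turns the commanded pose from where the row before left it, along the tool's axes as they then stand; what a row does not reach is not made up. A row lasts 1/8 s, in which the tool goes at most 62.5 mm and 10.7 degrees, less where a joint would pass 70% of its speed; a pose out of reach is approached as far as the arm can. A call with a gripper value outside its range is refused whole. The fingers move at their own pace and stop on an object; the grip force is fixed at half the most. Time passes only in rows, so rows that do not move let the fingers close, or fill a call up. It gives the time, the measured TCP pose, the force, the opening and the grip force at its end, in the units of the state.
- env.get_obs(): the state, without advancing time (a new reading comes with each control period).
- env.grab_frame(name): name is "scene" or "side" or "wrist"; returns a dict with "img" (400x640x3 uint8, red, green, blue), "range_z" (400x640 float32, mm along the optical axis (not along the pixel's ray), 0 where there is no reading), "fx", "fy", "cx", "cy" (pixels), "T" (4x4, takes a point from camera to world coordinates). Camera axes: x right, y down, z forward; pixel columns grow to the right and rows downward; lengths in mm; the calibration is good to about 2 mm. A picture is of the moment at which its call begins.
- env.job_done(): hands the job in; it is judged then, once.
The state is a dict: "time": time; "qpos": joint angles; "dq": joint speeds; "effort": joint torques, N m; "ee_pos": TCP position; "orientation": TCP orientation; "force": force on the tool from outside, world axes, zero at the start; "ft_torque": the same for the moment, N m; "gripper_width": opening from 0.0 (shut) to 1.0 (fully open); "grasp_force": force on a finger pad.
Only numpy, scipy, OpenCV 4.12 (cv2) and the standard library are available. Lean on these libraries where they do the work, as an engineer would, in place of code of your own. Each camera call takes 0.05 s, during which the arm holds its last target. There are 200 camera calls.

## Working session

There is one attempt and no reset: what is moved stays moved. The work goes in short steps, Python scripts to look and compute and a shell command to move; the robot and the scene stay as the last step left them, time stands still between calls to the robot, and variables do not carry over. Pictures are saved under pics/ and viewed, at most 10 in all, crops included, and the job is handed in when it is done.

```bash
mkdir -p pics
python3 - <<'E'
from bench import env
import cv2,numpy as np
o=env.get_obs();print({k:np.round(v,3) for k,v in o.items()},env.grip_point_offset)
for n in ["scene","side"]:
    f=env.grab_frame(n);cv2.imwrite(f"pics/{n}0.png",f["img"][:,:,::-1]);np.savez(f"{n}0.npz",**f)
E
```

```text
{'time': np.float64(0.0), 'qpos': array([-1.318,  0.126, -0.041,  1.405, -0.   ,  1.571]), 'dq': array([-0.   , -0.   , -0.002, -0.   ,  0.   , -0.   ]), 'effort': array([ 0.0000e+00, -4.3592e+01,  3.5292e+01,  1.7000e-02,  0.0000e+00,
        0.0000e+00]), 'ee_pos': array([ 131.19 , -507.852,  195.033]), 'orientation': array([-3.14 ,  0.   ,  0.253]), 'force': array([-0.219,  0.433, -0.221]), 'ft_torque': array([-0.007,  0.013, -0.046]), 'grasp_force': np.float64(0.0), 'gripper_width': np.float64(0.998)} 18.700000000000003
```

View pics/scene0.png

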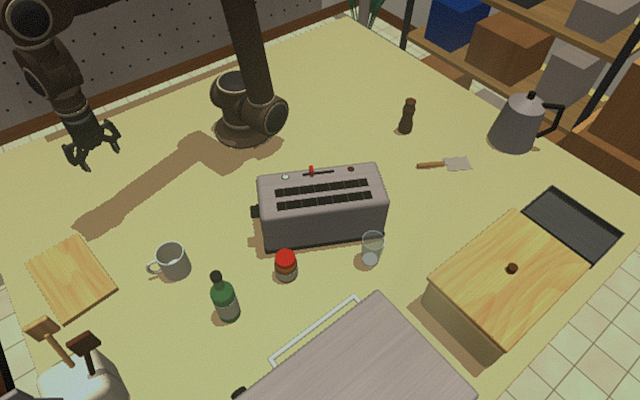

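View pics/side0.png

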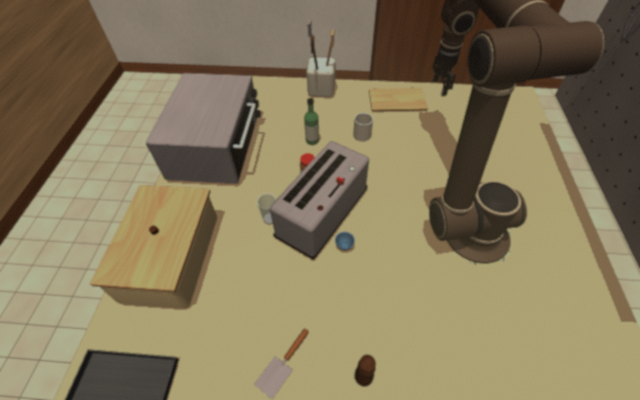

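The scene view shows the toaster at px (255–388, 163–250), with the red lever at (311,171), the pale dot at (285,177) and the brown dot at (351,169). In the side view the lever is at (341,181), the pale dot at about (352,169) and the brown dot at (320,208). The blue pot is at (345,241), close to the toaster's -x side.

```bash
cat > h.py <<'E'
import numpy as np,cv2
def world(f):
    z=f["range_z"];v,u=np.indices(z.shape)
    p=np.stack([(u-f["cx"])/f["fx"]*z,(v-f["cy"])/f["fy"]*z,z],-1)
    w=p@f["T"][:3,:3].T+f["T"][:3,3];w[z==0]=np.nan;return w
E
python3 - <<'E'
from h import *
for n,box,dots in [("scene",(240,150,400,260),[(285,177),(351,169),(311,168)]),("side",(265,135,380,260),[(352,169),(320,208),(341,181)])]:
    f=dict(np.load(n+"0.npz"));w=world(f);x0,y0,x1,y1=box
    c=w[y0:y1,x0:x1];im=f["img"][y0:y1,x0:x1].astype(int)
    m=(c[...,2]>180)&(c[...,2]<198)
    r=cv2.minAreaRect(c[m][:,:2].astype(np.float32));print(n,"deck",r,np.median(c[m][:,2]))
    red=(im[...,0]>130)&(im[...,1]<70)&(im[...,2]<70)&(c[...,2]>170)
    print("red",red.sum(),np.round(c[red].mean(0),1),np.round(c[red].min(0)),np.round(c[red].max(0)),np.argwhere(red)[:3]+[y0,x0])
    for u,v in dots: print((u,v),np.round(w[v,u],1),f["img"][v,u])
    print(np.round(f["T"][:3,3]),f["fx"])
E
```

```text
scene deck ((548.9737548828125, -53.633544921875), (368.0393981933594, 173.4926300048828), 61.43574905395508) 192.30354901805038
red 15 [491.2 -45.2 216.2] [481. -53. 210.] [499. -37. 220.] [[166 310]
 [166 311]
 [167 310]]
(285, 177) [ 453.4 -112.1  192.3] [188 208 176]
(351, 169) [548.7  60.8 193.8] [82 50 34]
(311, 168) [489.1 -43.4 215.7] [183  47  38]
[1156. -547. 1099.] 416.56244633420084
side deck ((550.8893432617188, -48.21331787109375), (368.9295959472656, 166.5341796875), 61.61063766479492) 188.9432180014423
red 10 [489.  -39.8 213.1] [481. -43. 209.] [497. -34. 215.] [[178 338]
 [178 339]
 [178 340]]
(352, 169) [ 452.9 -107.   189.6] [161 166 143]
(320, 208) [547.1  63.5 188.2] [74 41 26]
(341, 181) [487.  -35.5 207.8] [113  40  32]
[ 468.  754. 1138.] 375.1550745156189
```

Fit: the track direction is about 61.5° in world, track_mid is about (499.5, -23.5) and the deck is at z≈190. The lever is about 21 mm to -y of track_mid, so it is in the first click. I'll shut the fingers, rise and travel over.

```bash
cat > st.py <<'E'
from bench import env
import numpy as np,sys
from scipy.spatial.transform import Rotation as Ro
M=np.array([499.7,-23.6]);A=np.deg2rad(61.5);t=np.array([np.cos(A),np.sin(A)]);n=np.array([t[1],-t[0]])
o=env.get_obs();p=o["ee_pos"];R=Ro.from_euler("xyz",o["orientation"])
d=p[:2]-M;F=o["force"]
print("t %.2f p %s rpy %s s %.1f across %.1f F along %.2f across %.2f z %.2f w %.2f"%(o["time"],p.round(1),o["orientation"].round(3),d@t,d@n,F[:2]@t,F[:2]@n,F[2],o["gripper_width"]))
if len(sys.argv)>2:
    s,z=map(float,sys.argv[1:3]);T=np.r_[M+s*t,z]
    print("tool shift m",(R.inv().apply(T-p)/1000).round(4),"turn",(R.inv()*Ro.from_euler("xyz",[np.pi,0,A])).as_rotvec().round(4))
E
python3 -m creep '[[0,0,-0.05,0,0,0,0],[0,0,-0.05,0,0,0,0],[0.04,-0.032,0,0,0,0,0],[0.04,-0.032,0,0,0,0,0],[0.04,-0.032,0,0,0,0,0],[0.04,-0.032,0,0,0,0,0],[0.04,-0.032,0,0,0,0,0],[0.04,-0.032,0,0,0,0,0]]'; python3 st.py 9 270
```

```text
time: 1.1
ee_pos: [316.3, -260.9, 295.6]
orientation: [-3.141, 0.0, 0.252]
force: [0.3, 0.7, -0.0]
gripper_width: -0.002
grasp_force: 0.0
t 1.10 p [ 316.3 -260.9  295.6] rpy [-3.141  0.     0.252] s -296.1 across -48.0 F along 0.77 across -0.10 z -0.04 w -0.00
tool shift m [ 0.243  -0.1905  0.0256] turn [-2.000e-04 -0.000e+00 -8.209e-01]
```

```bash
python3 -m creep '[[0.04,-0.032,0,0,0,0,0],[0.04,-0.032,0,0,0,0,0],[0.04,-0.032,0,0,0,0,0],[0.04,-0.032,0,0,0,0,0],[0.04,-0.032,0,0,0,0,0],[0.04,-0.031,0,0,0,0,0],[0,0,0,0,0,-0.16,0],[0,0,0,0,0,-0.16,0]]' >/dev/null; python3 -m creep '[[0,0,0,0,0,-0.165,0],[0,0,0,0,0,-0.165,0],[0,0,0,0,0,-0.171,0],[0,0,0.02,0,0,0,0],[0,0,0,0,0,0,0],[0,0,0,0,0,0,0],[0,0,0,0,0,0,0],[0,0,0,0,0,0,0]]' >/dev/null; python3 st.py 9 196
python3 - <<'E'
from bench import env
from h import *
f=env.grab_frame("wrist");cv2.imwrite("pics/w1.png",f["img"][:,:,::-1]);np.savez("w1.npz",**f)
w=world(f);im=f["img"].astype(int)
red=(im[...,0]>110)&(im[...,1]<70)&(im[...,2]<70)&(w[...,2]>208)&(w[...,2]<225)
print(red.sum(),np.nanmedian(w[red],0) if red.any() else None, cv2.minAreaRect(w[red][:,:2].astype(np.float32)) if red.any() else None)
E
```

```text
t 3.10 p [500.4 -17.5 276.3] rpy [ 3.141 -0.     1.074] s 5.8 across -2.3 F along 0.00 across 0.11 z 0.14 w 0.00
tool shift m [0.0032 0.0022 0.0803] turn [ 0.0006 -0.0003  0.0003]
317 [490.30572844 -43.78394942 213.80307324] ((490.3468017578125, -43.98847198486328), (10.888984680175781, 23.43164825439453), 61.22709655761719)
```

View pics/w1.png

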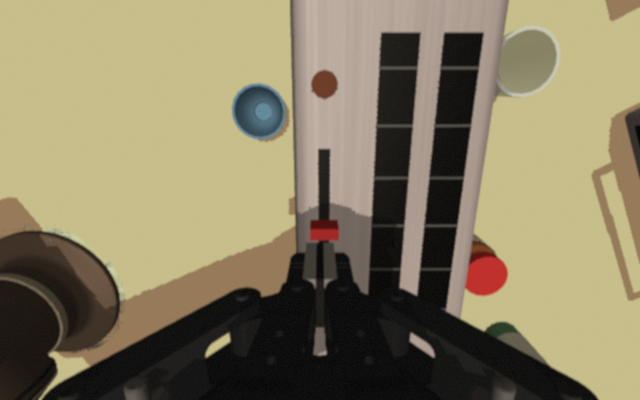

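The wrist view shows the red lever at px (324,230), the brown dot at (324,84) and the pot at (259,111). The fingertips are near (320,245). I'll check that the TCP projection agrees with this before descending.

Run:
```python
from h import *
f=dict(np.load("w1.npz"));Ti=np.linalg.inv(f["T"]);print(f["T"].round(2))
for P in [(500.4,-17.5,276.3),(500.4,-17.5,190),(490.3,-43.9,214)]:
    c=Ti@np.r_[P,1];print(P,f["cx"]+f["fx"]*c[0]/c[2],f["cy"]+f["fy"]*c[1]/c[2],c[2])
w=world(f)
for v in (248,260,275,300): print(v,w[v,305].round(),w[v,320].round(),w[v,335].round())
```

```text
[[ 8.8000e-01 -4.6000e-01 -1.4000e-01  5.3519e+02]
 [-4.8000e-01 -8.4000e-01 -2.5000e-01  4.7110e+01]
 [ 0.0000e+00  2.9000e-01 -9.6000e-01  4.5397e+02]
 [ 0.0000e+00  0.0000e+00  0.0000e+00  1.0000e+00]]
(500.4, -17.5, 276.3) 319.6067260409973 231.94862708802273 191.29525893547208
(500.4, -17.5, 190) 319.51245182331485 194.29081840684785 273.9108023340405
(490.3, -43.9, 214) 323.96968896324785 234.50863040149383 259.039032166037
248 [463. -57. 188.] [505.  -9. 321.] [488. -70. 189.]
260 [500.  -6. 332.] [506.  -8. 335.] [510. -15. 326.]
275 [500.  -6. 345.] [506.  -8. 347.] [511. -11. 346.]
300 [501.  -5. 364.] [501. -17. 348.] [510. -10. 364.]
```

Run:
```python
from h import *
f=dict(np.load("w1.npz"));cv2.imwrite("pics/w1z.png",cv2.resize(f["img"][190:310,250:400,::-1],None,fx=5,fy=5))
w=world(f)
for v in range(216,262,3): print(v,w[v,322].round(),w[v,312].round(),f["range_z"][v,322].round())
```

```text
216 [493. -36. 191.] [485. -32. 189.] 279.0
219 [491. -39. 190.] [483. -35. 189.] 280.0
222 [491. -39. 198.] [484. -35. 197.] 273.0
225 [491. -39. 204.] [484. -35. 205.] 267.0
228 [491. -39. 211.] [484. -34. 213.] 260.0
231 [490. -40. 214.] [483. -37. 213.] 258.0
234 [489. -43. 215.] [482. -39. 214.] 258.0
237 [488. -45. 214.] [481. -41. 215.] 259.0
240 [487. -47. 215.] [479. -43. 214.] 260.0
243 [506.  -9. 315.] [502.  -6. 316.] 151.0
246 [506.  -9. 319.] [502.  -6. 320.] 148.0
249 [507.  -8. 324.] [502.  -6. 323.] 142.0
252 [506.  -9. 325.] [502.  -7. 326.] 141.0
255 [507.  -8. 329.] [503.  -6. 329.] 137.0
258 [507.  -8. 333.] [502.  -7. 331.] 134.0
261 [506.  -9. 333.] [503.  -6. 335.] 134.0
```

View pics/w1z.png

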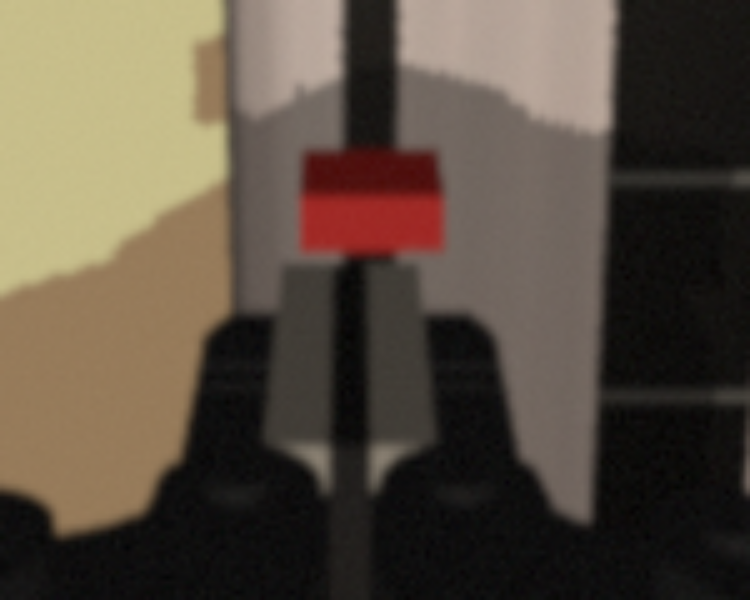

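The zoom shows the fingertips ending at row 242. By depth that is z≈313, while the TCP reads 276. I'll check this with the other cameras.

```bash
python3 st.py
python3 - <<'E'
from bench import env
from h import *
o=env.get_obs();p=o["ee_pos"];A=np.deg2rad(61.5);t=np.array([np.cos(A),np.sin(A)])
ims=[]
for n in ["scene","side"]:
    f=env.grab_frame(n);w=world(f);d=np.hypot(w[...,0]-p[0],w[...,1]-p[1])
    m=(d<30)&(w[...,2]>225);q=w[m];zs=np.sort(q[:,2])[:8];print(n,m.sum(),zs.round())
    for lo in range(265,360,10):
        k=q[(q[:,2]>=lo)&(q[:,2]<lo+10)]
        if len(k): print(lo,len(k),(k[:,:2].mean(0)-p[:2]).round(1))
    c=np.linalg.inv(f["T"])@np.r_[p,1];u,v=f["cx"]+f["fx"]*c[0]/c[2],f["cy"]+f["fy"]*c[1]/c[2];print(u,v)
    im=f["img"][:,:,::-1].copy();cr=cv2.resize(im[int(v)-50:int(v)+50,int(u)-50:int(u)+50],None,fx=4,fy=4);cv2.circle(cr,(int(4*(u-int(u)+50)),int(4*(v-int(v)+50))),3,(0,255,0),1);ims.append(cr)
cv2.imwrite("pics/tip.png",np.hstack(ims))
E
```

```text
t 3.15 p [500.4 -17.4 276.1] rpy [ 3.141 -0.     1.074] s 5.7 across -2.3 F along 0.13 across -1.42 z 0.03 w -0.00
scene 295 [313. 314. 315. 316. 316. 317. 319. 319.]
305 2 [ 1.8 -0.6]
315 16 [ 1.7 -4.5]
325 22 [ 3.2 -6.5]
335 24 [ 4.6 -7. ]
355 10 [  8.3 -12.5]
320.61246525738403 151.36136732119402
side 415 [313. 313. 316. 316. 318. 318. 319. 319.]
305 2 [1.1 9.9]
315 16 [0.3 9.6]
325 25 [-1.4  9.5]
335 20 [2.4 9.1]
345 17 [ 3.6 10.5]
355 42 [ 4.4 10.5]
336.8758835888612 170.83509294585832
```

View pics/tip.png

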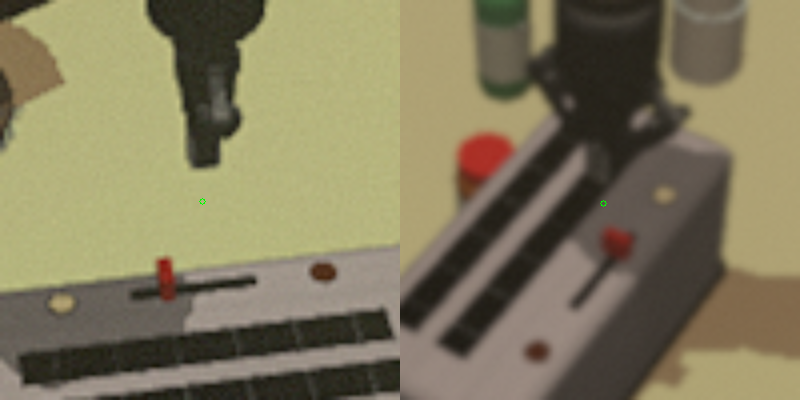

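The pictures show the tips well above the projected TCP mark. All three cameras agree that the true tips are about 36 mm above the reported TCP, with xy correct. I'll use camera heights and descend in stages.

```bash
cat > tip.py <<'E'
from bench import env
from h import *
p=env.get_obs()["ee_pos"];A=np.deg2rad(61.5);t=np.array([np.cos(A),np.sin(A)]);n=np.array([t[1],-t[0]]);M=np.array([499.7,-23.6])
for nm in ["scene","side","wrist"]:
    f=env.grab_frame(nm);w=world(f);im=f["img"].astype(int)
    red=(im[...,0]>110)&(im[...,1]<75)&(im[...,2]<75)&(w[...,2]>208)&(w[...,2]<225)&(abs((w[...,:2]-M)@n)<25)
    dark=(im.max(-1)<95)&(red==0)&(im[...,0]-im[...,2]<30)&(np.hypot(w[...,0]-p[0],w[...,1]-p[1])<22)&(w[...,2]>197)
    q=w[dark];r=w[red][:,:2]-M
    print(nm,"tip z",np.sort(q[:,2])[:6].round(),"tip s range",np.percentile((q[q[:,2]<q[:,2].min()+30][:,:2]-M)@t,[5,95]).round(1) if len(q) else "","lever s",np.median(r@t).round(1) if len(r) else None,len(r),np.percentile(r@t,[2,98]).round(1) if len(r) else "")
E
python3 -m creep '[[0,0.003,0.02,0,0,0,0],[0,0,0.02,0,0,0,0],[0,0,0.02,0,0,0,0],[0,0,0.02,0,0,0,0],[0,0,0.005,0,0,0,0],[0,0,0,0,0,0,0],[0,0,0,0,0,0,0],[0,0,0,0,0,0,0]]' >/dev/null; python3 st.py; python3 tip.py
```

```text
t 4.25 p [503.3 -18.9 191.5] rpy [ 3.141e+00 -1.000e-03  1.074e+00] s 5.9 across 0.9 F along -1.11 across 0.61 z -0.25 w -0.00
scene tip z [232. 235. 235. 236. 238. 238.] tip s range [-3.  14.6] lever s -22.9 16 [-26.6 -18.7]
side tip z [231. 232. 232. 233. 236. 237.] tip s range [11.9 20.6] lever s -18.6 2 [-21.  -16.2]
wrist tip z [230. 230. 230. 230. 230. 230.] tip s range [12.  16.8] lever s None 0
```

```bash
python3 -m creep '[[0,0,0.01,0,0,0,0],[0,0,0.01,0,0,0,0],[0,0,0.008,0,0,0,0],[0,0,0,0,0,0,0],[0,0,0,0,0,0,0],[0,0,0,0,0,0,0],[0,0,0,0,0,0,0],[0,0,0,0,0,0,0]]' >/dev/null; python3 st.py; python3 tip.py
python3 - <<'E'
from h import *
from bench import env
f=env.grab_frame("scene");s2=env.grab_frame("side")
a=cv2.resize(f["img"][120:220,260:360,::-1],None,fx=4,fy=4);b=cv2.resize(s2["img"][120:220,290:390,::-1],None,fx=4,fy=4)
cv2.imwrite("pics/low.png",np.hstack([a,b]))
E
```

```text
t 5.40 p [503.  -18.8 162.9] rpy [ 3.141 -0.     1.074] s 5.8 across 0.6 F along 0.44 across -0.53 z -0.25 w -0.00
scene tip z [197. 199. 201. 203. 206. 208.] tip s range [-5.5 12.7] lever s -22.8 16 [-26.6 -19.3]
side tip z [198. 199. 200. 203. 204. 205.] tip s range [ 6.2 19.6] lever s None 0 
wrist tip z [202. 202. 202. 202. 202. 202.] tip s range [12.  16.7] lever s -25.4 59 [-27.3 -23. ]
```

View pics/low.png

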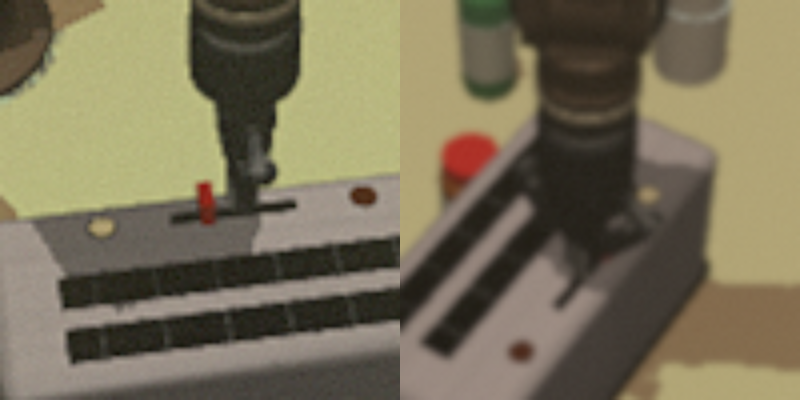

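The left view shows the shut fingertip beside the lever on its dark side, just above the deck. Now I'll push towards the light stop.

```bash
python3 -m creep '[[-0.003,0,0,0,0,0,0],[-0.003,0,0,0,0,0,0],[-0.003,0,0,0,0,0,0],[-0.003,0,0,0,0,0,0],[-0.002,0,0,0,0,0,0],[-0.002,0,0,0,0,0,0],[0,0,0,0,0,0,0],[0,0,0,0,0,0,0]]' >/dev/null; python3 st.py; python3 -m creep '[[-0.002,0,0,0,0,0,0],[-0.002,0,0,0,0,0,0],[-0.001,0,0,0,0,0,0],[-0.001,0,0,0,0,0,0],[0,0,0,0,0,0,0],[0,0,0,0,0,0,0],[0,0,0,0,0,0,0],[0,0,0,0,0,0,0]]' >/dev/null; python3 st.py
```

```text
t 6.65 p [495.3 -32.8 162.8] rpy [-3.142 -0.     1.074] s -10.1 across 0.5 F along 2.75 across -0.44 z -0.91 w -0.00
t 7.65 p [492.4 -38.2 162.8] rpy [-3.142  0.     1.074] s -16.3 across 0.5 F along 0.76 across 0.11 z -0.16 w -0.00
```

```bash
python3 -m creep '[[-0.001,0,0,0,0,0,0],[0,0,0,0,0,0,0],[-0.001,0,0,0,0,0,0],[0,0,0,0,0,0,0],[-0.001,0,0,0,0,0,0],[0,0,0,0,0,0,0],[0,0,0,0,0,0,0],[0,0,0,0,0,0,0]]' >/dev/null; python3 st.py; python3 -m creep '[[-0.001,0,0,0,0,0,0],[0,0,0,0,0,0,0],[0,0,0,0,0,0,0],[0,0,0,0,0,0,0],[-0.001,0,0,0,0,0,0],[0,0,0,0,0,0,0],[0,0,0,0,0,0,0],[0,0,0,0,0,0,0]]' >/dev/null; python3 st.py
```

```text
t 8.65 p [491.  -40.8 162.8] rpy [-3.142  0.     1.074] s -19.3 across 0.5 F along -0.25 across 0.37 z -0.72 w -0.00
t 9.65 p [490.4 -42.  162.9] rpy [-3.142e+00 -1.000e-03  1.074e+00] s -20.6 across 0.6 F along 4.51 across 0.03 z -0.83 w -0.00
```

```bash
python3 -m creep '[[-0.001,0,0,0,0,0,0],[0,0,0,0,0,0,0],[0,0,0,0,0,0,0],[0,0,0,0,0,0,0],[0,0,0,0,0,0,0],[0,0,0,0,0,0,0],[0,0,0,0,0,0,0],[0,0,0,0,0,0,0]]' >/dev/null; python3 st.py; python3 -m creep '[[-0.001,0,0,0,0,0,0],[0,0,0,0,0,0,0],[0,0,0,0,0,0,0],[0,0,0,0,0,0,0],[0,0,0,0,0,0,0],[0,0,0,0,0,0,0],[0,0,0,0,0,0,0],[0,0,0,0,0,0,0]]' >/dev/null; python3 st.py; python3 tip.py
```

```text
t 10.65 p [490.2 -42.3 162.9] rpy [-3.141e+00 -3.000e-03  1.075e+00] s -21.0 across 0.6 F along 7.34 across -0.95 z -1.31 w 0.00
t 11.65 p [490.2 -42.3 162.9] rpy [-3.141 -0.005  1.075] s -20.9 across 0.5 F along 10.58 across -0.38 z -1.29 w 0.00
scene tip z [203. 207. 208. 208. 208. 208.] tip s range [-29.8 -14. ] lever s -37.4 18 [-41.2 -32.3]
side tip z [200. 201. 201. 203. 204. 204.] tip s range [-21.   -7.1] lever s None 0 
wrist tip z [202. 202. 202. 202. 202. 202.] tip s range [-15.  -10.2] lever s None 0
```

Hard stop found: the TCP holds at s=-21 while the force climbs to 10.6 N, which puts the lever at about -37. Now I'll back off, rise, and go round to the light side.

```bash
python3 -m creep '[[0.006,0,0,0,0,0,0],[0,0,0,0,0,0,0],[0,0,-0.02,0,0,0,0],[0,0,-0.025,0,0,0,0],[-0.02,0,0,0,0,0,0],[-0.02,0,0,0,0,0,0],[0,0,0,0,0,0,0],[0,0,0,0,0,0,0]]' >/dev/null; python3 st.py -62 163; python3 tip.py
```

```text
t 12.80 p [472.8 -74.3 207.8] rpy [-3.142  0.     1.073] s -57.3 across 0.6 F along -0.99 across 0.14 z -0.23 w -0.00
tool shift m [-0.0047 -0.0006  0.0448] turn [-0.      0.0001 -0.    ]
scene tip z [245. 245. 248. 248. 251. 252.] tip s range [-67.8 -48.4] lever s -37.3 19 [-41.1 -32.9]
side tip z [246. 247. 247. 248. 250. 250.] tip s range [-59.1 -43.2] lever s -33.0 20 [-38.4 -27.2]
wrist tip z [247. 247. 247. 247. 247. 247.] tip s range [-50.8 -46. ] lever s -35.1 623 [-39.8 -31.2]
```

```bash
python3 -m creep '[[-0.006,0,0,0,0,0,0],[0,0,0.02,0,0,0,0],[0,0,0.025,0,0,0,0],[0,0,0,0,0,0,0],[0.004,0,0,0,0,0,0],[0.003,0,0,0,0,0,0],[0,0,0,0,0,0,0],[0,0,0,0,0,0,0]]' >/dev/null; python3 st.py; python3 -m creep '[[0.001,0,0,0,0,0,0],[0,0,0,0,0,0,0],[0.001,0,0,0,0,0,0],[0,0,0,0,0,0,0],[0.001,0,0,0,0,0,0],[0,0,0,0,0,0,0],[0,0,0,0,0,0,0],[0,0,0,0,0,0,0]]' >/dev/null; python3 st.py
```

```text
t 13.95 p [473.5 -73.3 163.1] rpy [ 3.141 -0.     1.074] s -56.2 across 0.7 F along 0.03 across -0.44 z 0.14 w 0.00
t 14.95 p [474.8 -70.7 162.8] rpy [-3.142 -0.     1.074] s -53.3 across 0.6 F along -0.12 across -0.36 z 0.22 w -0.00
```

```bash
python3 -m creep '[[0.001,0,0,0,0,0,0],[0,0,0,0,0,0,0],[0,0,0,0,0,0,0],[0.001,0,0,0,0,0,0],[0,0,0,0,0,0,0],[0,0,0,0,0,0,0],[0,0,0,0,0,0,0],[0,0,0,0,0,0,0]]' >/dev/null; python3 st.py; python3 -m creep '[[0.001,0,0,0,0,0,0],[0,0,0,0,0,0,0],[0,0,0,0,0,0,0],[0.001,0,0,0,0,0,0],[0,0,0,0,0,0,0],[0,0,0,0,0,0,0],[0,0,0,0,0,0,0],[0,0,0,0,0,0,0]]' >/dev/null; python3 st.py
```

```text
t 15.95 p [475.6 -69.2 162.8] rpy [-3.142e+00  1.000e-03  1.074e+00] s -51.6 across 0.5 F along -3.16 across 0.15 z 1.39 w 0.00
t 16.95 p [476.4 -67.7 162.8] rpy [3.141e+00 1.000e-03 1.073e+00] s -49.8 across 0.6 F along -5.60 across -0.50 z 0.70 w -0.00
```

```bash
python3 -m creep '[[0.001,0,0,0,0,0,0],[0,0,0,0,0,0,0],[0.001,0,0,0,0,0,0],[0,0,0,0,0,0,0],[0.001,0,0,0,0,0,0],[0,0,0,0,0,0,0],[0,0,0,0,0,0,0],[0,0,0,0,0,0,0]]' >/dev/null; python3 st.py; python3 -m creep '[[0.001,0,0,0,0,0,0],[0,0,0,0,0,0,0],[0,0,0,0,0,0,0],[0.001,0,0,0,0,0,0],[0,0,0,0,0,0,0],[0,0,0,0,0,0,0],[0,0,0,0,0,0,0],[0,0,0,0,0,0,0]]' >/dev/null; python3 st.py
```

```text
t 17.95 p [478.4 -64.2 162.8] rpy [-3.142e+00 -1.000e-03  1.074e+00] s -45.8 across 0.6 F along 0.63 across 0.65 z 0.22 w 0.00
t 18.95 p [479.1 -62.7 162.8] rpy [-3.142 -0.     1.074] s -44.2 across 0.5 F along -0.08 across -0.66 z 0.01 w 0.00
```

```bash
python3 -m creep '[[0.001,0,0,0,0,0,0],[0,0,0,0,0,0,0],[0,0,0,0,0,0,0],[0,0,0,0,0,0,0],[0,0,0,0,0,0,0],[0,0,0,0,0,0,0],[0,0,0,0,0,0,0],[0,0,0,0,0,0,0]]' >/dev/null; python3 st.py;python3 tip.py
```

```text
t 19.95 p [479.6 -61.9 162.8] rpy [ 3.142 -0.     1.074] s -43.3 across 0.6 F along 0.40 across -0.44 z -0.51 w 0.00
scene tip z [201. 204. 205. 207. 209. 209.] tip s range [-53.2 -34.8] lever s -28.5 11 [-32.5 -24.5]
side tip z [208. 209. 211. 214. 214. 215.] tip s range [-44.3 -29.9] lever s -23.3 20 [-29.8 -20.4]
wrist tip z [205. 206. 206. 206. 206. 206.] tip s range [-42.1 -32.3] lever s -26.7 1190 [-32.  -22.1]
```

The lever is at about 9 mm, just past the crest, with the force fallen away. It's about to snap, so I'll continue in small steps.

```bash
cat > lev.py <<'E'
from bench import env
from h import *
f=env.grab_frame("wrist");w=world(f);im=f["img"].astype(int)
A=np.deg2rad(61.5);t=np.array([np.cos(A),np.sin(A)]);n=np.array([t[1],-t[0]]);M=np.array([499.7,-23.6])
red=(im[...,0]>100)&(im[...,1]<80)&(im[...,2]<80)&(w[...,2]>209)&(w[...,2]<225)&(abs((w[...,:2]-M)@n)<25)
s=(w[red][:,:2]-M)@t
print("lever pos by wrist: front",(np.percentile(s,98)+31.2).round(1),"mid",(np.median(s)+35.5).round(1),len(s))
E
python3 -m creep '[[0.001,0,0,0,0,0,0],[0,0,0,0,0,0,0],[0,0,0,0,0,0,0],[0,0,0,0,0,0,0],[0,0,0,0,0,0,0],[0,0,0,0,0,0,0],[0,0,0,0,0,0,0],[0,0,0,0,0,0,0]]' >/dev/null; python3 st.py;python3 lev.py
python3 -m creep '[[0.001,0,0,0,0,0,0],[0,0,0,0,0,0,0],[0,0,0,0,0,0,0],[0,0,0,0,0,0,0],[0,0,0,0,0,0,0],[0,0,0,0,0,0,0],[0,0,0,0,0,0,0],[0,0,0,0,0,0,0]]' >/dev/null; python3 st.py;python3 lev.py
```

```text
t 21.10 p [480.  -61.  162.8] rpy [-3.142  0.     1.074] s -42.3 across 0.5 F along 0.67 across -1.14 z -0.47 w -0.00
lever pos by wrist: front 14.2 mid 14.1 1271
t 22.15 p [480.5 -60.2 162.8] rpy [ 3.142 -0.     1.074] s -41.3 across 0.6 F along 0.54 across 0.56 z -0.53 w 0.00
lever pos by wrist: front 14.2 mid 14.1 1280
```

Click 1, seen and felt: the lever is at 14 mm. On to click 2.

```bash
python3 -m creep '[[0.002,0,0,0,0,0,0],[0.002,0,0,0,0,0,0],[0.002,0,0,0,0,0,0],[0.001,0,0,0,0,0,0],[0.001,0,0,0,0,0,0],[0,0,0,0,0,0,0],[0,0,0,0,0,0,0],[0,0,0,0,0,0,0]]' >/dev/null; python3 st.py;python3 lev.py
python3 -m creep '[[0.001,0,0,0,0,0,0],[0,0,0,0,0,0,0],[0.001,0,0,0,0,0,0],[0,0,0,0,0,0,0],[0.001,0,0,0,0,0,0],[0,0,0,0,0,0,0],[0,0,0,0,0,0,0],[0,0,0,0,0,0,0]]' >/dev/null; python3 st.py;python3 lev.py
```

```text
t 23.20 p [484.2 -53.3 162.8] rpy [3.142 0.    1.074] s -33.5 across 0.6 F along -3.76 across 0.09 z 1.30 w 0.00
lever pos by wrist: front 18.5 mid 18.5 1303
t 24.25 p [485.8 -50.4 162.7] rpy [-3.141 -0.     1.074] s -30.2 across 0.5 F along 0.37 across 0.27 z -0.09 w 0.00
lever pos by wrist: front 22.3 mid 22.1 1303
```

```bash
python3 -m creep '[[0.001,0,0,0,0,0,0],[0,0,0,0,0,0,0],[0,0,0,0,0,0,0],[0,0,0,0,0,0,0],[0,0,0,0,0,0,0],[0,0,0,0,0,0,0],[0,0,0,0,0,0,0],[0,0,0,0,0,0,0]]' >/dev/null; python3 st.py;python3 lev.py
python3 -m creep '[[0.001,0,0,0,0,0,0],[0,0,0,0,0,0,0],[0,0,0,0,0,0,0],[0,0,0,0,0,0,0],[0,0,0,0,0,0,0],[0,0,0,0,0,0,0],[0,0,0,0,0,0,0],[0,0,0,0,0,0,0]]' >/dev/null; python3 st.py;python3 lev.py
```

```text
t 25.30 p [486.2 -49.6 162.8] rpy [ 3.142 -0.     1.074] s -29.3 across 0.6 F along 0.44 across -0.19 z 0.83 w -0.00
lever pos by wrist: front 23.2 mid 23.0 1310
t 26.35 p [486.7 -48.7 162.8] rpy [-3.142 -0.     1.074] s -28.3 across 0.6 F along -0.26 across 0.04 z 0.40 w 0.00
lever pos by wrist: front 28.2 mid 28.2 1280
```

Click 2: the lever snapped to 28 mm with the TCP at s=-28.3, exactly as predicted. The third snap should come near s=-14.3.

```bash
python3 -m creep '[[0.002,0,0,0,0,0,0],[0.002,0,0,0,0,0,0],[0.002,0,0,0,0,0,0],[0.002,0,0,0,0,0,0],[0.001,0,0,0,0,0,0],[0,0,0,0,0,0,0],[0,0,0,0,0,0,0],[0,0,0,0,0,0,0]]' >/dev/null; python3 st.py;python3 lev.py
python3 -m creep '[[0.001,0,0,0,0,0,0],[0,0,0,0,0,0,0],[0.001,0,0,0,0,0,0],[0,0,0,0,0,0,0],[0.001,0,0,0,0,0,0],[0,0,0,0,0,0,0],[0,0,0,0,0,0,0],[0,0,0,0,0,0,0]]' >/dev/null; python3 st.py;python3 lev.py
```

```text
t 27.40 p [490.9 -41.  162.8] rpy [3.142 0.    1.074] s -19.5 across 0.5 F along -4.11 across -0.23 z 0.49 w 0.00
lever pos by wrist: front 32.5 mid 32.4 1286
t 28.45 p [492.4 -38.  162.7] rpy [-3.141 -0.     1.074] s -16.1 across 0.5 F along 0.05 across -0.18 z 1.19 w 0.00
lever pos by wrist: front 36.2 mid 36.2 1317
```

```bash
python3 -m creep '[[0.001,0,0,0,0,0,0],[0,0,0,0,0,0,0],[0,0,0,0,0,0,0],[0,0,0,0,0,0,0],[0,0,0,0,0,0,0],[0,0,0,0,0,0,0],[0,0,0,0,0,0,0],[0,0,0,0,0,0,0]]' >/dev/null; python3 st.py;python3 lev.py
python3 -m creep '[[0.001,0,0,0,0,0,0],[0,0,0,0,0,0,0],[0,0,0,0,0,0,0],[0,0,0,0,0,0,0],[0,0,0,0,0,0,0],[0,0,0,0,0,0,0],[0,0,0,0,0,0,0],[0,0,0,0,0,0,0]]' >/dev/null; python3 st.py;python3 lev.py
```

```text
t 29.50 p [492.9 -37.3 162.8] rpy [3.142 0.    1.074] s -15.3 across 0.6 F along 0.27 across 0.20 z -0.04 w 0.00
lever pos by wrist: front 37.0 mid 36.9 1305
t 30.55 p [493.4 -36.5 162.8] rpy [ 3.142 -0.     1.074] s -14.3 across 0.6 F along 0.19 across 1.24 z 0.24 w 0.00
lever pos by wrist: front 42.2 mid 42.1 1266
```

Third click: the lever is at 42 mm. I'll back off, rise well clear, and verify.

```bash
python3 -m creep '[[-0.005,0,0,0,0,0,0],[-0.005,0,0,0,0,0,0],[0,0,-0.02,0,0,0,0],[0,0,-0.03,0,0,0,0],[0,0,-0.03,0,0,0,0],[0,0,-0.03,0,0,0,0],[0,0,0,0,0,0,0],[0,0,0,0,0,0,0]]' >/dev/null; python3 -m creep '[[-0.04,0,0,0,0,0,0],[-0.04,0,0,0,0,0,0],[-0.04,0,0,0,0,0,0],[-0.04,0,0,0,0,0,0],[0,0,0,0,0,0,0],[0,0,0,0,0,0,0],[0,0,0,0,0,0,0],[0,0,0,0,0,0,0]]' >/dev/null; python3 st.py; python3 lev.py; python3 -c "
from bench import env
import cv2
cv2.imwrite('pics/end.png',env.grab_frame('scene')['img'][:,:,::-1])"
```

```text
t 32.60 p [ 412.6 -185.2  272.6] rpy [-3.141 -0.     1.075] s -183.5 across 0.6 F along -0.72 across 0.05 z 0.06 w 0.00Traceback (most recent call last):
  File "lev.py", line 7, in <module>
    print("lever pos by wrist: front",(np.percentile(s,98)+31.2).round(1),"mid",(np.median(s)+35.5).round(1),len(s))
                                       ~~~~~~~~~~~~~^^^^^^
    return _quantile_unchecked(
        a, q, axis, out, overwrite_input, method, keepdims, weights)
    return _ureduce(a,
                    func=_quantile_ureduce_func,
    ...<5 lines>...
                    overwrite_input=overwrite_input,
                    method=method)
    r = func(a, **kwargs)
    result = _quantile(arr,
                       quantiles=q,
    ...<2 lines>...
                       out=out,
                       weights=wgt)
    slices_having_nans = np.isnan(arr[-1, ...])
                                  ~~~^^^^^^^^^
IndexError: index -1 is out of bounds for axis 0 with size 0
```

View pics/end.png

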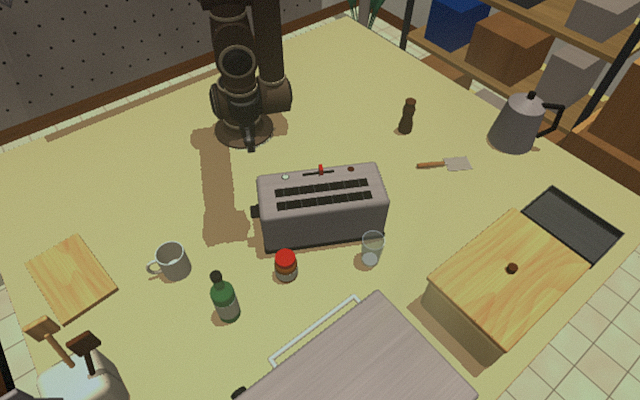

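The hand is clear. The lever is at px (321,169), about 10 px (28 mm) on from its start at 311, which fits the third click. Everything else stands where it was.

```bash
python3 -c "
from bench import env
print(env.job_done())"
```

```text
the job is handed in; nothing more can be done
None
```

The lever was pushed to the light stop, then through three clicks towards dark, and reads 42 mm (third click); the hand is clear, nothing else appears to have moved, and the job was handed in at about 33 s of 69 s.

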